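# Fetch the brass pin from the yellow-lidded box

### The job

In the row of three small-parts boxes, open only the yellow lid, as far as it goes, and take out the brass pin. Lay the pin lengthways on the two rods of the green-footed rest, centred on it, and shut the yellow lid again. Leave the red and blue lids shut and do not disturb the tape measure, the offcut and the screwdriver.

Things in the scene. Friction and masses are not known exactly. Their poses are not given: they have to be found in the camera images.
- box_yellow: yellow-lidded grey open-topped box, 120 (x) x 88 (y) x 52 mm high, walls 3 mm, fixed on a 6 mm board; origin under its centre, x from its front (tab side) to its hinge, z up. Three such boxes stand in a row along their y, 92 mm apart, in any order, tabs to the robot's right. The brass pin is inside.
- yellow_cradle (a point): middle of the pin carrier in the yellow-lidded box, 36 mm above the box's origin and 16 mm below its rim, at the height of the pin's axis: a bar 60 mm long (box x), 19 mm wide with two rods along x on which the pin lies. Beside the bar the floor is 33 mm below this point and 31 mm of width is free on each side
- box_red: red-lidded grey open-topped box, 120 (x) x 88 (y) x 52 mm high, walls 3 mm, fixed on a 6 mm board; origin under its centre, x from its front (tab side) to its hinge, z up. Three such boxes stand in a row along their y, 92 mm apart, in any order, tabs to the robot's right. To be left shut.
- box_blue: blue-lidded grey open-topped box, 120 (x) x 88 (y) x 52 mm high, walls 3 mm, fixed on a 6 mm board; origin under its centre, x from its front (tab side) to its hinge, z up. Three such boxes stand in a row along their y, 92 mm apart, in any order, tabs to the robot's right. To be left shut.
- yellow_hinge (a point): hinge line of the yellow lid, at the middle of the far rim of its box: 58 mm along x and 52 mm up from the box's origin, the axis along the box's y
- yellow_tab (a point): centre of the yellow lid's pull tab, 12 mm wide (y) and 12 mm thick, which projects 30 mm in front of the box. It is 134 mm from the hinge line towards the front (-x of the box when shut) and 2 mm above it, and swings with the lid. The lid plate is 118 x 86 x 4 mm, its underside on the rim; over 25 mm is free beside and below the tab
- lid_yellow (a joint): angle of the yellow lid, rad: 0 shut, 1.05 (60 degrees) at its stop, fully open. A stiff hinge (0.13 N m, about 1.5 N at the tab) keeps it where it is left. Fully open it still leans over the box: a gripper pointing straight down strikes it, one leaning back to the tab side by 30 to 35 degrees passes beneath
- lid_red (a joint): angle of the red lid, rad, 0 shut (same kind of lid)
- lid_blue (a joint): angle of the blue lid, rad, 0 shut (same kind of lid)
- brass_pin: plain round brass pin, 24 mm diameter, 60 mm long, 100 to 210 g; origin at its centre, x along its axis (it may be rolled about x). At first it lies in the box with the yellow lid, along the box's x, up to 6 mm off the middle. (Each of the other boxes holds a steel pin of the same size.)
- rest: fixed rest: green foot 100 x 70 x 10 mm with a low green block (40 x 36 mm, top at 20 mm) on it, and on them a narrow upright steel bar 64 mm long (x) and 19 mm wide whose top at 70 mm carries two 5 mm rods along x, 15 mm apart; origin under its centre, z up. The bar is narrower than the pin, so fingers holding the pin pass on both sides of it
- rest_seat (a point): where the centre of the pin lies when it rests centred on the rods: 82.4 mm above the rest's origin; x along the rods, z up
- spray_paint: spray can standing fixed behind the boxes, 63 mm across and 187 mm tall, an obstacle; origin under its centre
- paint_tin_1: white paint tin standing fixed behind the rest, 151 mm across and 158 mm tall with a thin wire bail, an obstacle; origin under its centre
- tape_measure: yellow and black tape measure, 34 x 93 x 72 mm, bystander; origin under its centre
- offcut: red-brown timber offcut, 38 x 100 x 38 mm, bystander; origin under its centre
- screwdriver: small screwdriver with a dark blue handle, 22 x 173 x 22 mm, lying at the tab side of the boxes, bystander; origin under its centre
Not all that is in view belongs to the job. There is more than one size of the rest; the one meant has the size given above.

How it is judged:
By the outcome, as a careful person would: the job done as asked, in the order asked, and still so for the second after the job is handed in, with the robot touching nothing.
It also fails if it takes over 72 s, if anything falls off the work surface, if the arm or the gripper's body presses on something with over 40 N, if the wrist force passes 120 N, or if a joint passes its speed limit or range.

### The arm

A 6-joint arm with a two-finger parallel gripper is mounted at the origin on a cart in front of the work surface, level with it; the furniture and walls round the work are solid. World frame = base frame: x ahead of the robot, y to its left, z up, the work surface at z = 0. Lengths are in m, angles in degrees, forces in N, time in s.
With the tool pointing down it reaches from about 0.275 to 0.825 m from the base axis. Payload 5.2 kg.
Tool frame: the origin (TCP) lies midway between the tips of the shut fingers; the grasp point (between the pads) lies 19 mm behind it (bot.hold_point_z is the distance from the TCP to the grasp point, in m); z points along the fingers, y is the line along which they close (so a half turn about z gives the same grasp; the last joint's range is limited). The gripper opens to 93 mm and grips with 3 to 60 N. Pads are 15 mm wide; open, the fingers measure 128 mm over their backs; the gripper's body (75 mm by 188 mm) begins 65 mm behind the grasp point.
Start: joints at [57.651, 14.817, 87.949, -0, 77.235, -11.62], TCP at [0.195, 0.514, 0.219] pointing down, gripper open.
Joint ranges: [-179.93, 179.93], [-52.35, 119.4], [10.71, 147.94], [-69.91, 249.91], [12.55, 155.21], [-178.61, 178.61]. Speed limits (degrees/s): [147.25, 147.25, 180, 180, 180, 180].

### API

Orientations are given as a 3x3 rotation matrix whose columns are the frame's x, y, z axes.
In Python, from rig import bot gives the robot as it stands.
- The arm moves only by the shell command python3 -m pendant 'ROWS'. ROWS is JSON, a list of rows, each an object with "offset": the shift along the tool's x, y, z in cm, a list of three; "dr": the turn, a rotation vector about the tool's x, y, z in degrees, a list of three; "hand": the finger opening in cm, from 0 to 9.3. In form: [{"offset": [x, y, z], "dr": [wx, wy, wz], "hand": hand}, ...]. A call has 1 to 20 rows; each row shifts and turns the commanded pose from where the row before left it, along the tool's axes as they then stand; what a row does not reach is not made up. A row lasts 1/8 s, in which the tool goes at most 62.5 mm and 10.7 degrees, less where a joint would pass 70% of its speed; a pose out of reach is approached as far as the arm can. A call is refused whole if a number of a shift passes 6.25 or a number of a turn 10.7, either way. A call with a gripper value outside its range is refused whole. The fingers move at their own pace and stop on an object; the grip force is fixed at half the most. Time passes only in rows, so rows that do not move let the fingers close. It gives the time, the measured TCP pose, the force, the opening and the grip force at its end, in the units of the state.
- bot.get_obs(): the state, without advancing time (a new reading comes with each control period).
- bot.camera(name): name is "side" or "top"; returns a dict with "frame" (420x560x3 uint8, red, green, blue), "fx", "fy", "cx", "cy" (pixels), "cam_to_world" (4x4, takes a point from camera to world coordinates). Camera axes: x right, y up, looking along -z (the intrinsics and any distortion apply to the point x, -y, -z); pixel columns grow to the right and rows downward; lengths in m; the calibration is good to about 2 mm. A picture is of the moment at which its call begins. There is no depth.
- bot.finish_job(): hands the job in; it is judged then, once.
The state is a dict: "clock": time; "joint_positions": joint angles; "qd": joint speeds; "tau": joint torques, N m; "position": TCP position; "eef_rot": TCP orientation; "contact_force": force on the tool from outside, world axes, zero at the start; "torque": the same for the moment, N m; "opening": finger opening in m; "grip_force": force on a finger pad.
Only numpy, scipy, OpenCV 4.12 (cv2) and the standard library are available. Lean on these libraries where they do the work, as an engineer would, in place of code of your own. Each camera call takes 0.05 s, during which the arm holds its last target. There are 200 camera calls.

## Working session

There is one attempt and no reset: what is moved stays moved. The work goes in short steps, Python scripts to look and compute and a shell command to move; the robot and the scene stay as the last step left them, time stands still between calls to the robot, and variables do not carry over. Pictures are saved under pics/ and viewed, at most 10 in all, crops included, and the job is handed in when it is done.

```bash
mkdir -p pics; ls
python3 - <<'E'
from rig import bot
import cv2,numpy as np
np.set_printoptions(precision=4,suppress=True)
for n in("top","side"):
    c=bot.camera(n); cv2.imwrite(f"pics/{n}0.png",cv2.resize(c["frame"][:,:,::-1],(800,600),interpolation=cv2.INTER_CUBIC))
    print(n,{k:v for k,v in c.items() if k not in("frame",)})
o=bot.get_obs();print(o["position"],o["eef_rot"],o["clock"],o["contact_force"],bot.hold_point_z)
E
```

```text
pics
top {'fx': 438.4926311998104, 'fy': 438.4926311998104, 'cx': 278.5987925683057, 'cy': 204.0166985647516, 'cam_to_world': array([[ 0.0247,  0.9826, -0.1842,  0.393 ],
       [-0.9995,  0.0205, -0.0244, -0.0167],
       [-0.0202,  0.1847,  0.9826,  1.1111],
       [ 0.    ,  0.    ,  0.    ,  1.    ]])}
side {'fx': 425.841803426453, 'fy': 425.841803426453, 'cx': 273.7928792603691, 'cy': 203.26384838572108, 'cam_to_world': array([[-0.9904,  0.0947, -0.1011,  0.4848],
       [-0.1384, -0.6512,  0.7462,  0.9213],
       [ 0.0048,  0.753 ,  0.658 ,  0.8924],
       [ 0.    ,  0.    ,  0.    ,  1.    ]])}
[0.1944 0.514  0.2179] [[-0.9353  0.3539 -0.0009]
 [ 0.3539  0.9353 -0.0014]
 [ 0.0003 -0.0016 -1.    ]] 0.1 [-0.2109 -0.1021 -0.7376] 0.0188
```

View pics/top0.png

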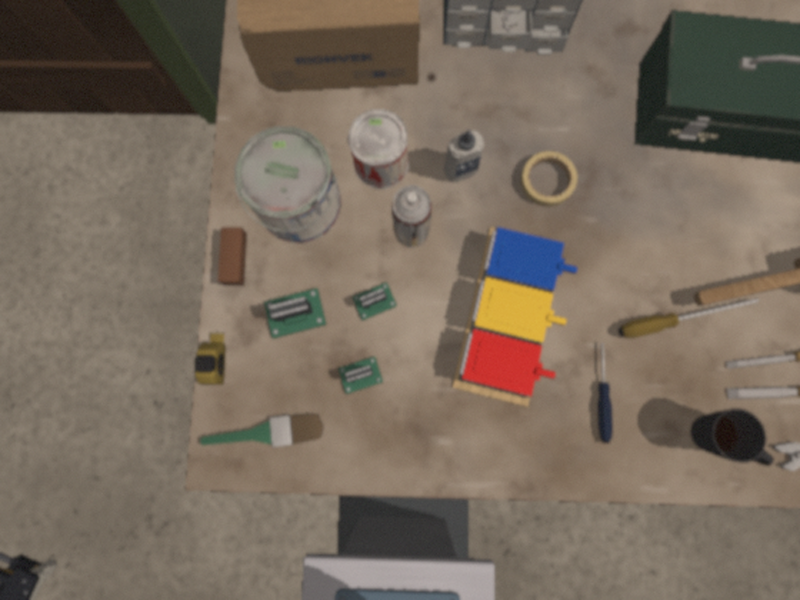

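View pics/side0.png

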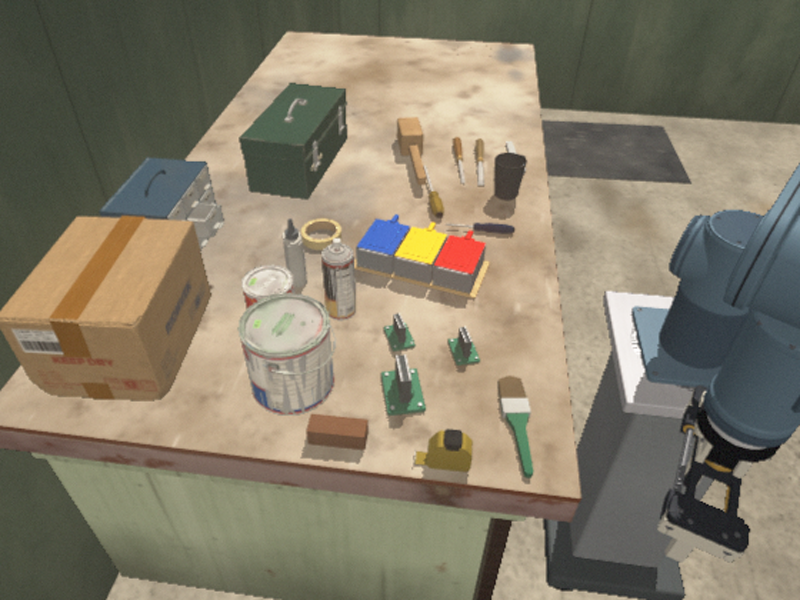

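The top view shows the lids: blue (525,258), yellow (515,308) with its tab at (558,320), and red (502,363). All tabs point right. The green-footed rests are large (295,312) and small (375,300) and (360,375). The large one, about 60 px ≈ 100 mm, is the one meant. Other yellow things are the tape measure (210,360), the tape ring (550,178) and a screwdriver handle (650,325). I'm taking the yellow lid at (515,308).

```bash
cat > h.py <<'E'
import cv2,numpy as np
np.set_printoptions(precision=4,suppress=True)
from rig import bot
def ray(c,uv,z):
    uv=np.atleast_2d(uv).astype(float);T=c["cam_to_world"]
    d=np.c_[(uv[:,0]-c["cx"])/c["fx"],-(uv[:,1]-c["cy"])/c["fy"],-np.ones(len(uv))]@T[:3,:3].T
    return T[:3,3]+d*((z-T[2,3])/d[:,2])[:,None]
def proj(c,p):
    p=np.atleast_2d(p);T=c["cam_to_world"];q=(p-T[:3,3])@T[:3,:3]
    return np.c_[c["cx"]+c["fx"]*q[:,0]/-q[:,2],c["cy"]-c["fy"]*q[:,1]/-q[:,2]]
def blob(c,hlo,hhi,smin,vmin,near,z,op=5,hull=False):
    """rect of the colour blob nearest pixel near, mapped on plane z"""
    hsv=cv2.cvtColor(c["frame"],cv2.COLOR_RGB2HSV)
    m=cv2.inRange(hsv,(hlo,smin,vmin),(hhi,255,255))
    if op: m=cv2.morphologyEx(m,cv2.MORPH_OPEN,np.ones((op,op)))
    n,l,s,ce=cv2.connectedComponentsWithStats(m)
    i=1+np.argmin(np.linalg.norm(ce[1:]-near,axis=1)-0.05*np.sqrt(s[1:,4]))
    cs,_=cv2.findContours((l==i).astype(np.uint8),cv2.RETR_EXTERNAL,cv2.CHAIN_APPROX_NONE)
    P=ray(c,max(cs,key=len)[:,0],z)
    r=cv2.minAreaRect((P[:,:2]*1000).astype(np.float32))
    return r,s[i,4]
E
python3 - <<'E'
from h import *
t=bot.camera("top");s=bot.camera("side");k=.7
for n,a,zs in[("yellow",(20,35,150,120),.062),("red",(0,8,150,80),.062),("blue",(105,125,150,60),.062)]:
    pt={"yellow":(515,308),"red":(502,363),"blue":(525,258)}[n];ps={"yellow":(420,245),"red":(460,252),"blue":(382,238)}[n]
    print(n,blob(t,*a,np.array(pt)*k,zs),blob(s,*a,np.array(ps)*k,zs))
print("rest",blob(t,60,90,70,30,np.array((295,312))*k,.010,0),blob(s,60,90,70,30,np.array((404,390))*k,.010,0))
print("tab",ray(t,np.array((558,320.5))*k,.062),ray(s,np.array((434,229))*k,.062))
print("can top",ray(t,np.array((410,200))*k,.187),"tin",ray(t,np.array((283,165))*k,.158))
print("screwdriver",ray(t,np.array([(600,345),(606,438)])*k,.011))
a=t["frame"][190:290,175:405,::-1];cv2.imwrite("pics/c1.png",cv2.resize(a,(800,348),interpolation=cv2.INTER_CUBIC))
E
```

```text
yellow (((562.2882690429688, -193.03610229492188), (128.20997619628906, 86.9754867553711), 76.71929168701172), np.int32(1732)) (((566.3452758789062, -193.0731964111328), (125.58624267578125, 87.4704818725586), 77.59730529785156), np.int32(574))
red (((473.6822814941406, -170.96717834472656), (126.2878646850586, 87.3070068359375), 77.35350036621094), np.int32(1826)) (((477.0228271484375, -171.9422607421875), (124.16480255126953, 86.80752563476562), 77.91449737548828), np.int32(598))
blue (((651.77880859375, -210.99197387695312), (119.70968627929688, 81.49075317382812), 77.35304260253906), np.int32(1505)) (((656.4595336914062, -209.78030395507812), (112.53600311279297, 80.78495025634766), 76.77056121826172), np.int32(402))
rest (((557.475830078125, 195.03732299804688), (62.980037689208984, 93.6115951538086), 15.532878875732422), np.int32(406)) (((537.1378173828125, 193.29156494140625), (28.38812255859375, 92.2556381225586), 5.70708703994751), np.int32(162))
tab [[ 0.5457 -0.2608  0.062 ]] [[ 0.5431 -0.2515  0.062 ]]
can top [[ 0.7102 -0.0087  0.187 ]] tin [[0.7757 0.198  0.158 ]]
screwdriver [[ 0.5115 -0.3447  0.011 ]
 [ 0.3531 -0.3494  0.011 ]]
```

View pics/c1.png

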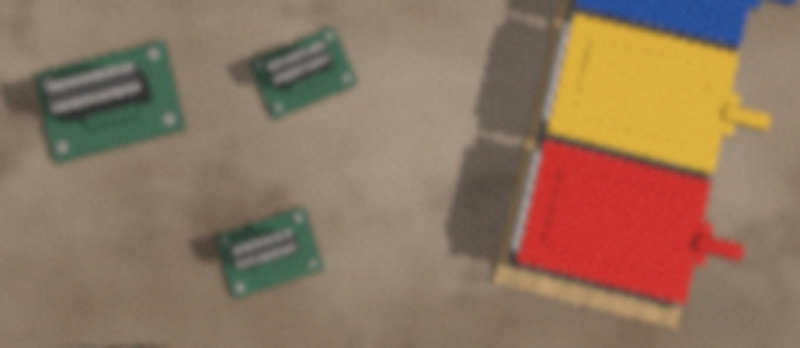

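The crop confirms the yellow lid in the middle, with its tab at crop (755,118), and the large rest with its rods centred at about crop (95,87). The lid rectangles, the row spacing and the tab all agree on a box yaw of about 77.2° and an origin near (0.565, -0.1875).

```bash
cat >> h.py <<'E'
from scipy.spatial.transform import Rotation as Ro
YAW=77.2;B=np.array([.565,-.1875,.006]);HP=.0188
xb=np.array([np.cos(np.radians(YAW)),np.sin(np.radians(YAW)),0]);yb=np.array([-xb[1],xb[0],0]);Z=np.array([0,0,1.])
def frame(yaw,t):
    x=np.array([np.cos(np.radians(yaw)),np.sin(np.radians(yaw)),0]);c,s=np.cos(np.radians(t)),np.sin(np.radians(t))
    z=s*x-c*Z;y=np.cross(Z,x)*-1
    return np.c_[np.cross(y,z),y,z]
def plan(grasp,yaw,t,back=0):
    """from measured pose: turn first (about TCP), then shift; grasp = world pos of grasp point, back = m held off along -z"""
    o=bot.get_obs();R0=np.array(o["eef_rot"]);R=frame(yaw,t)
    tcp=np.array(grasp)+R[:,2]*(HP-back)
    dr=Ro.from_matrix(R0.T@R).as_rotvec(degrees=True);off=R.T@(tcp-o["position"])*100
    print("turn",dr,"then shift cm",off,"| shift-first",R0.T@(tcp-o["position"])*100)
def state():
    o=bot.get_obs();R=np.array(o["eef_rot"]);g=o["position"]-R[:,2]*HP
    d=g-B;print("t",o["clock"],"grasp",g,"in box mm",np.array([d@xb,d@yb,d[2]])*1000,"z",R[:,2],"q",np.array(o["joint_positions"]),"F",np.array(o["contact_force"]),o["opening"],o["grip_force"])
E
python3 - <<'E'
from h import *
c=bot.camera("top");print("rest rods",ray(c,[175+95*230/800,190+87*100/348],.072))
tab=B+xb*-.080+Z*.054;print(tab)
plan(tab,YAW,15,.10)
R=frame(YAW,0);o=bot.get_obs();print(np.array(o["position"])+[0,0,.1])
E
python3 -m pendant '[{"offset":[0,0,-1.25],"dr":[0,0,10.2],"hand":5},{"offset":[0,0,-1.25],"dr":[0,0,10.2],"hand":5},{"offset":[0,0,-1.25],"dr":[0,0,10.2],"hand":5},{"offset":[0,0,-1.25],"dr":[0,0,10.2],"hand":5},{"offset":[0,0,-1.25],"dr":[0,0,10.2],"hand":5},{"offset":[0,0,-1.25],"dr":[0,0,10.2],"hand":5},{"offset":[0,0,-1.25],"dr":[0,0,10.2],"hand":5},{"offset":[0,0,-1.25],"dr":[0,0,10.2],"hand":5},{"offset":[0,0,0],"dr":[0,0,0],"hand":5}]'
python3 -c "
from h import *
state();plan(B+xb*-.080+Z*.054,YAW,15,.10)"
```

```text
rest rods [[0.5571 0.1922 0.072 ]]
[ 0.5473 -0.2655  0.06  ]
turn [-10.7882  12.3652  81.5636] then shift cm [-69.9893  51.6746 -10.4915] | shift-first [-60.8803 -62.5143   8.0246]
[0.1945 0.5142 0.3182]
clock: 1.38
position: [0.1949, 0.5148, 0.3194]
eef_rot: [[0.212, 0.977, 0.001], [0.977, -0.212, 0.002], [0.002, 0.001, -1.0]]
contact_force: [-0.4, -0.3, -0.5]
opening: 0.0506
grip_force: 0.0
t 1.375 grasp [0.1949 0.5147 0.3382] in box mm [602.7935 516.5212 332.2456] z [ 0.001   0.0016 -1.    ] q [57.6516 12.1273 77.5596  0.0004 90.2082 69.8888] F [-0.3724 -0.3467 -0.5449] 0.05064568139019029 0.0
turn [-0.0386 14.9011  0.5642] then shift cm [-72.6709  51.651   -0.7323] | shift-first [-70.9193  50.9458  18.011 ]
```

```bash
python3 -m pendant '[{"offset":[-3.94,2.83,0],"dr":[0,0,0],"hand":3.6},{"offset":[-3.94,2.83,0],"dr":[0,0,0],"hand":3.6},{"offset":[-3.94,2.83,0],"dr":[0,0,0],"hand":3.6},{"offset":[-3.94,2.83,0],"dr":[0,0,0],"hand":3.6},{"offset":[-3.94,2.83,0],"dr":[0,0,0],"hand":3.6},{"offset":[-3.94,2.83,0],"dr":[0,0,0],"hand":3.6},{"offset":[-3.94,2.83,0],"dr":[0,0,0],"hand":3.6},{"offset":[-3.94,2.83,0],"dr":[0,0,0],"hand":3.6},{"offset":[-3.94,2.83,0],"dr":[0,0,0],"hand":3.6},{"offset":[-3.94,2.83,0],"dr":[0,0,0],"hand":3.6},{"offset":[-3.94,2.83,0],"dr":[0,0,0],"hand":3.6},{"offset":[-3.94,2.83,0],"dr":[0,0,0],"hand":3.6},{"offset":[-3.94,2.83,0],"dr":[0,0,0],"hand":3.6},{"offset":[-3.94,2.83,0],"dr":[0,0,0],"hand":3.6},{"offset":[-3.94,2.83,0],"dr":[0,0,0],"hand":3.6},{"offset":[-3.94,2.83,0],"dr":[0,0,0],"hand":3.6},{"offset":[-3.94,2.83,0],"dr":[0,0,0],"hand":3.6},{"offset":[-3.94,2.83,0],"dr":[0,0,0],"hand":3.6},{"offset":[0,0,0],"dr":[0,7.5,0],"hand":3.6},{"offset":[0,0,0],"dr":[0,7.5,0],"hand":3.6}]'
python3 -c "
from h import *
state();plan(B+xb*-.080+Z*.054,YAW,15,.05)"
```

```text
clock: 3.88
position: [0.5411, -0.2872, 0.3179]
eef_rot: [[0.201, 0.978, 0.056], [0.943, -0.209, 0.257], [0.263, 0.001, -0.965]]
contact_force: [-0.3, 0.3, -0.3]
opening: 0.036
grip_force: 0.0
t 3.875 grasp [ 0.5401 -0.292   0.336 ] in box mm [-107.4747    1.15    330.0036] z [ 0.0558  0.2574 -0.9647] q [-46.1247  22.897   64.6911  12.8594 100.8007 -32.5799] F [-0.2602  0.2897 -0.3424] 0.035957505101656274 0.0
turn [-0.1508 -0.2722  0.7247] then shift cm [-4.4985  0.12   22.371 ] | shift-first [-4.6063  0.1213 22.3491]
```

```bash
python3 -m pendant '[{"offset":[-0.75,0.02,3.72],"dr":[0,0,0.7],"hand":3.6},{"offset":[-0.75,0.02,3.72],"dr":[0,0,0],"hand":3.6},{"offset":[-0.75,0.02,3.72],"dr":[0,0,0],"hand":3.6},{"offset":[-0.75,0.02,3.72],"dr":[0,0,0],"hand":3.6},{"offset":[-0.75,0.02,3.72],"dr":[0,0,0],"hand":3.6},{"offset":[-0.75,0.02,3.72],"dr":[0,0,0],"hand":3.6},{"offset":[0,0,0],"dr":[0,0,0],"hand":3.6}]'
python3 - <<'E'
from h import *
state();plan(B+xb*-.080+Z*.054,YAW,15)
a=bot.camera("top")["frame"][150:290,300:470];b=bot.camera("side")["frame"][90:230,230:400]
cv2.imwrite("pics/c2.png",cv2.resize(np.hstack([a,b])[:,:,::-1],(800,330),interpolation=cv2.INTER_CUBIC))
E
```

```text
clock: 4.75
position: [0.5425, -0.2713, 0.0879]
eef_rot: [[0.216, 0.975, 0.05], [0.94, -0.222, 0.258], [0.263, -0.009, -0.965]]
contact_force: [-0.4, -0.0, 0.2]
opening: 0.0357
grip_force: 0.0
t 4.75 grasp [ 0.5416 -0.2761  0.1061] in box mm [-91.6226   3.2187 100.0815] z [ 0.0496  0.2581 -0.9648] q [-44.8945  30.6529  85.1413  13.1466  73.2953 -36.8024] F [-0.3911 -0.0271  0.1956] 0.03573251427946076 0.0
turn [-0.5065 -0.2293 -0.1569] then shift cm [-0.0776  0.3385  4.752 ] | shift-first [-0.0956  0.3807  4.7485]
```

View pics/c2.png

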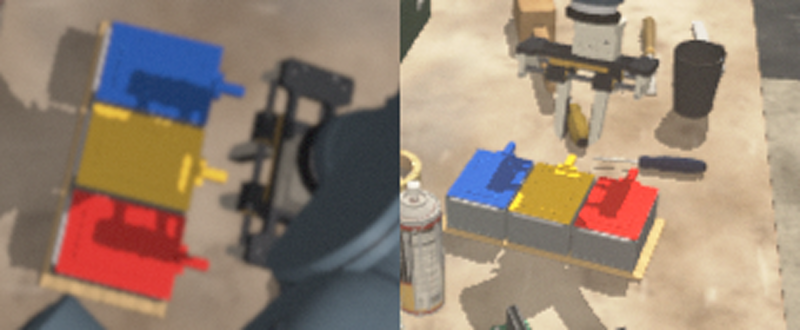

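The fingers, at about (550,125) and (597,125) in the side half, straddle the yellow tab at (570,160). Going down to grip it.

```bash
python3 -m pendant '[{"offset":[0,0.17,1.6],"dr":[-0.5,0,0],"hand":3.6},{"offset":[0,0.17,1.6],"dr":[0,0,0],"hand":3.6},{"offset":[-0.05,0,1.5],"dr":[0,0,0],"hand":3.6},{"offset":[0,0,0],"dr":[0,0,0],"hand":3.6}]'
python3 -c "
from h import *
state();plan(B+xb*-.080+Z*.054,YAW,15)"
```

```text
clock: 5.35
position: [0.5501, -0.2619, 0.0448]
eef_rot: [[0.218, 0.974, 0.062], [0.941, -0.227, 0.253], [0.26, 0.003, -0.966]]
contact_force: [-0.2, -0.2, 0.0]
opening: 0.0362
grip_force: 0.0
t 5.35 grasp [ 0.549  -0.2667  0.063 ] in box mm [-80.77    -1.9064  56.9607] z [ 0.0619  0.2525 -0.9656] q [-43.9523  33.049   87.8879  14.0893  67.3996 -37.2707] F [-0.1539 -0.1552  0.0209] 0.03615993503026268 0.0
turn [ 0.2521 -0.0677 -0.2364] then shift cm [-0.0045 -0.1989  0.3059] | shift-first [-0.0056 -0.2002  0.305 ]
```

```bash
python3 -m pendant '[{"offset":[0,-0.15,0.3],"dr":[0,0,0],"hand":3.6},{"offset":[0,0,0],"dr":[0,0,0],"hand":2},{"offset":[0,0,0],"dr":[0,0,0],"hand":0.8},{"offset":[0,0,0],"dr":[0,0,0],"hand":0.8},{"offset":[0,0,0],"dr":[0,0,0],"hand":0.8},{"offset":[0,0,0],"dr":[0,0,0],"hand":0.8}]'
python3 -c "
from h import *
state();o=bot.get_obs();R=np.array(o['eef_rot']);
H=B+.058*xb+.052*Z;p=o['position'];d=H-p;print('hinge in tool cm',R.T@d*100)
for a in(5.,):
  Q=Ro.from_rotvec([0,-a,0],degrees=True).as_matrix();h=R.T@d;print('offset/row',(h-Q@h)*100)"
```

```text
clock: 6.1
position: [0.5504, -0.2622, 0.0435]
eef_rot: [[0.218, 0.974, 0.066], [0.941, -0.228, 0.25], [0.258, 0.007, -0.966]]
contact_force: [4.8, -0.1, 0.3]
opening: 0.0117
grip_force: 30.0
t 6.1 grasp [ 0.5492 -0.2669  0.0616] in box mm [-80.9215  -2.1887  55.6494] z [ 0.0658  0.2497 -0.9661] q [-43.9726  33.0132  88.152   14.1815  66.9163 -37.3861] F [ 4.8039 -0.0515  0.2998] 0.011663956809950698 30.001866817474365
hinge in tool cm [13.3261 -0.3066  2.0561]
offset/row [ 0.2299  0.     -1.1536]
```

```bash
python3 -m pendant '[{"offset":[0.23,0,-1.15],"dr":[0,-5,0],"hand":0.8},{"offset":[0.23,0,-1.15],"dr":[0,-5,0],"hand":0.8},{"offset":[0.23,0,-1.15],"dr":[0,-5,0],"hand":0.8},{"offset":[0.23,0,-1.15],"dr":[0,-5,0],"hand":0.8},{"offset":[0,0,0],"dr":[0,0,0],"hand":0.8}]'
python3 -c "
from h import *
state();o=bot.get_obs();R=np.array(o['eef_rot']);
H=B+.058*xb+.052*Z;print('hinge in tool cm',R.T@(H-o['position'])*100)"
```

```text
clock: 6.72
position: [0.5512, -0.2589, 0.0914]
eef_rot: [[0.224, 0.975, -0.012], [0.971, -0.224, -0.09], [-0.09, 0.008, -0.996]]
contact_force: [2.8, -4.2, 1.9]
opening: 0.0117
grip_force: 30.0
t 6.725 grasp [ 0.5514 -0.2572  0.1101] in box mm [-71.0198  -2.2173 104.0958] z [-0.012  -0.0899 -0.9959] q [-32.7762  26.1654  90.4494  -5.3711  61.2703 -17.3309] F [ 2.8158 -4.2341  1.918 ] 0.01170495955834776 30.003582537174225
hinge in tool cm [13.3191 -0.2946  2.1407]
```

```bash
python3 -m pendant '[{"offset":[0.23,0,-1.15],"dr":[0,-5,0],"hand":0.8},{"offset":[0.23,0,-1.15],"dr":[0,-5,0],"hand":0.8},{"offset":[0.23,0,-1.15],"dr":[0,-5,0],"hand":0.8},{"offset":[0.23,0,-1.15],"dr":[0,-5,0],"hand":0.8},{"offset":[0.23,0,-1.15],"dr":[0,-5,0],"hand":0.8},{"offset":[0.23,0,-1.15],"dr":[0,-5,0],"hand":0.8},{"offset":[0.23,0,-1.15],"dr":[0,-5,0],"hand":0.8},{"offset":[0,0,0],"dr":[0,0,0],"hand":0.8}]'
python3 -c "
from h import *
state();o=bot.get_obs();R=np.array(o['eef_rot']);
H=B+.058*xb+.052*Z;print('hinge in tool cm',R.T@(H-o['position'])*100)"
```

```text
clock: 7.72
position: [0.5603, -0.2184, 0.1603]
eef_rot: [[0.175, 0.974, -0.141], [0.743, -0.224, -0.63], [-0.646, 0.006, -0.763]]
contact_force: [3.2, -3.8, 6.3]
opening: 0.0117
grip_force: 30.0
t 7.725 grasp [ 0.563  -0.2066  0.1746] in box mm [-19.0442  -2.2396 168.6024] z [-0.1408 -0.6305 -0.7633] q [ -9.2233  28.3007  89.5084 -42.9474  71.1802  21.6128] F [ 3.1622 -3.8178  6.2831] 0.011728129126419472 30.005144476890564
hinge in tool cm [13.4121 -0.3117  2.0429]
```

```bash
python3 -m pendant '[{"offset":[0.14,0,-0.69],"dr":[0,-3,0],"hand":0.8},{"offset":[0.14,0,-0.69],"dr":[0,-3,0],"hand":0.8},{"offset":[0.05,0,-0.25],"dr":[0,-1,0],"hand":0.8},{"offset":[0,0,0],"dr":[0,0,0],"hand":0.8}]'
python3 -c "
from h import *
state();o=bot.get_obs();R=np.array(o['eef_rot']);
H=B+.058*xb+.052*Z;print('hinge in tool cm',R.T@(H-o['position'])*100)"
```

```text
clock: 8.22
position: [0.5627, -0.2074, 0.1695]
eef_rot: [[0.158, 0.974, -0.163], [0.661, -0.227, -0.716], [-0.734, 0.005, -0.679]]
contact_force: [5.4, -9.9, 1.8]
opening: 0.0115
grip_force: 30.0
t 8.225 grasp [ 0.5658 -0.194   0.1823] in box mm [ -6.1168  -2.1958 176.2778] z [-0.1632 -0.7156 -0.6792] q [ -5.1526  30.8336  88.6275 -48.6675  75.6118  27.4141] F [ 5.356  -9.9127  1.8196] 0.011487004155405128 29.99757707118988
hinge in tool cm [13.4742 -0.3159  1.8554]
```

```bash
python3 -m pendant '[{"offset":[0,0,0],"dr":[0,0,0],"hand":3.6},{"offset":[0,0,0],"dr":[0,0,0],"hand":3.6},{"offset":[0,0,0],"dr":[0,0,0],"hand":3.6},{"offset":[0,0,-2],"dr":[0,0,0],"hand":3.6},{"offset":[0,0,-4],"dr":[0,0,0],"hand":3.6},{"offset":[0,0,-4],"dr":[0,0,0],"hand":3.6},{"offset":[-4,0,-1],"dr":[0,0,0],"hand":3.6},{"offset":[-5,0,0],"dr":[0,0,0],"hand":3.6},{"offset":[-5,0,0],"dr":[0,0,0],"hand":3.6},{"offset":[-5,0,0],"dr":[0,0,0],"hand":3.6},{"offset":[0,0,0],"dr":[0,10,0],"hand":3.6},{"offset":[0,0,0],"dr":[0,10,0],"hand":3.6},{"offset":[0,0,0],"dr":[0,10,0],"hand":3.6},{"offset":[0,0,0],"dr":[0,10,0],"hand":3.6},{"offset":[0,0,0],"dr":[0,10,0],"hand":3.6},{"offset":[0,0,0],"dr":[0,10,0],"hand":3.6},{"offset":[0,0,0],"dr":[0,10,0],"hand":3.6},{"offset":[0,0,0],"dr":[0,9,0],"hand":3.6},{"offset":[0,0,0],"dr":[0,0,0],"hand":3.6}]'
python3 - <<'E'
from h import *
state();plan(B+Z*.036,YAW,33,.17);plan(B+Z*.036,YAW,33)
a=bot.camera("top")["frame"][150:290,300:470];b=bot.camera("side")["frame"][90:230,230:400]
cv2.imwrite("pics/c3.png",cv2.resize(np.hstack([a,b])[:,:,::-1],(800,330),interpolation=cv2.INTER_CUBIC))
E
```

```text
clock: 10.6
position: [0.5491, -0.2539, 0.3805]
eef_rot: [[0.193, 0.973, 0.123], [0.825, -0.229, 0.517], [0.531, 0.002, -0.847]]
contact_force: [0.8, 0.1, 0.6]
opening: 0.0362
grip_force: 0.0
t 10.6 grasp [ 0.5468 -0.2636  0.3964] in box mm [-78.2517   0.8967 390.4445] z [ 0.1231  0.517  -0.8471] q [-50.8528  25.7473  57.7738  27.6498 114.6268 -29.982 ] F [0.7782 0.073  0.5933] 0.03617979541529361 0.0
turn [ 0.3199  0.8988 -0.3316] then shift cm [-12.7122   0.0793  16.9884] | shift-first [-12.4437   0.0566  17.1861]
turn [ 0.3199  0.8988 -0.3316] then shift cm [-12.7122   0.0793  33.9884] | shift-first [-12.1773  -0.039   34.1837]
```

View pics/c3.png

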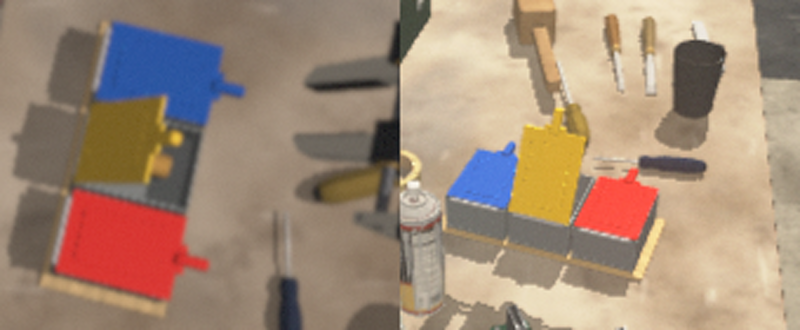

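The lid stands open. The brass pin end shows at crop (163,165), with its right end near (173,167).

Run:
```python
from h import *
c=bot.camera("top")
h=cv2.cvtColor(c["frame"],cv2.COLOR_RGB2HSV)[212:228,355:385]
m=cv2.inRange(h,(8,90,60),(22,255,255));ys,xs=np.nonzero(m);print(m//255)
for z in(.042,.054):
  for uv in[(xs.max()+355.5,np.median(ys)+212),(xs.mean()+355,ys.mean()+212)]:
    p=ray(c,uv,z)[0]-B;print(z,p@xb*1000,p@yb*1000)
```

```text
[[1 1 1 1 1 1 1 1 1 1 1 1 1 1 1 0 0 0 0 1 0 0 0 0 0 0 0 0 0 0]
 [1 1 1 1 1 1 1 1 1 1 1 1 1 1 0 0 0 0 0 0 0 0 0 0 0 0 0 0 0 0]
 [1 1 1 1 1 1 1 1 1 1 1 1 1 1 0 0 0 0 0 0 0 0 0 0 0 0 0 0 0 0]
 [1 1 1 1 1 1 1 1 1 1 1 1 1 1 1 0 0 0 0 0 0 0 0 0 0 0 0 0 0 0]
 [1 1 1 1 1 1 1 1 1 1 1 1 1 1 1 1 1 1 0 0 0 0 0 0 0 0 0 0 0 0]
 [1 1 1 1 1 1 1 1 1 1 1 1 1 1 1 1 1 1 0 0 0 0 0 0 0 0 0 0 0 0]
 [1 1 1 1 1 1 1 1 1 1 1 1 1 1 1 1 1 1 0 0 0 0 0 0 0 0 0 0 0 0]
 [1 1 1 1 1 1 1 1 1 1 1 1 1 1 1 1 1 1 0 0 0 0 0 0 0 0 0 0 0 0]
 [1 1 1 1 1 1 1 1 1 1 1 1 1 1 1 1 1 1 0 0 0 0 0 0 0 0 0 0 0 0]
 [1 1 1 1 1 1 1 1 1 1 1 1 1 1 1 1 1 1 0 0 0 0 0 0 0 0 0 0 0 0]
 [1 1 1 1 1 1 1 1 1 1 1 1 1 1 1 1 1 1 0 0 0 0 0 0 0 0 0 0 0 0]
 [1 1 1 1 1 1 1 1 1 1 1 1 1 1 1 1 1 0 0 0 0 0 0 0 0 0 0 0 0 0]
 [1 1 1 1 1 1 1 1 1 1 1 1 1 1 1 1 1 0 0 0 0 0 0 0 0 0 0 0 0 0]
 [1 1 1 1 1 1 1 1 1 1 0 0 0 0 0 0 0 0 0 0 0 0 0 0 0 0 0 0 0 0]
 [1 1 1 1 1 1 1 1 1 0 0 0 0 0 0 0 0 0 0 0 0 0 0 0 0 0 0 0 0 0]
 [1 1 1 1 1 1 1 1 1 0 0 0 0 0 0 0 0 0 0 0 0 0 0 0 0 0 0 0 0 0]]
0.042 -38.87950119807166 -4.695107406519229
0.042 -10.633801930405415 2.5952393115683763
0.054 -37.00162213941142 -2.335228985768477
0.054 -9.07295260821339 4.873290878719486
```

```bash
python3 -m pendant '[{"offset":[-2.15,0.03,2.83],"dr":[0.3,0.9,-0.3],"hand":3.6},{"offset":[-2.15,0.03,2.83],"dr":[0,0,0],"hand":3.6},{"offset":[-2.15,0.03,2.83],"dr":[0,0,0],"hand":3.6},{"offset":[-2.15,0.03,2.83],"dr":[0,0,0],"hand":3.6},{"offset":[-2.15,0.03,2.83],"dr":[0,0,0],"hand":3.6},{"offset":[-2.15,0.03,2.83],"dr":[0,0,0],"hand":3.6},{"offset":[0,0,0],"dr":[0,0,0],"hand":3.6}]'
python3 -c "
from h import *
state();plan(B-.004*xb-.002*yb+Z*.036,YAW,33,.07);plan(B-.004*xb-.002*yb+Z*.036,YAW,33)"
```

```text
clock: 11.62
position: [0.5486, -0.2667, 0.1691]
eef_rot: [[0.182, 0.976, 0.119], [0.82, -0.217, 0.53], [0.543, 0.001, -0.84]]
contact_force: [0.1, 0.3, 0.1]
opening: 0.0359
grip_force: 0.0
t 11.625 grasp [ 0.5464 -0.2766  0.1849] in box mm [-91.0343  -1.5956 178.8981] z [ 0.1188  0.5302 -0.8395] q [-51.7234  32.9344  75.6989  24.9839  93.2362 -42.6751] F [0.1188 0.3318 0.1442] 0.03592101798644846 0.0
turn [-0.0937  0.0881  0.2613] then shift cm [-0.4806  0.0435  9.7247] | shift-first [-0.4659  0.0573  9.7253]
turn [-0.0937  0.0881  0.2613] then shift cm [-0.4806  0.0435 16.7247] | shift-first [-0.4551  0.0687 16.7253]
```

```bash
python3 -m pendant '[{"offset":[-0.24,0.02,2.5],"dr":[0,0,0.2],"hand":3.6},{"offset":[-0.24,0.02,2.5],"dr":[0,0,0],"hand":3.6},{"offset":[0,0,2.5],"dr":[0,0,0],"hand":3.6},{"offset":[0,0,2.2],"dr":[0,0,0],"hand":3.6},{"offset":[0,0,1.5],"dr":[0,0,0],"hand":3.6},{"offset":[0,0,0],"dr":[0,0,0],"hand":3.6}]'
python3 -c "
from h import *
state();plan(B-.004*xb-.002*yb+Z*.036,YAW,33)"
```

```text
clock: 12.38
position: [0.5625, -0.2129, 0.074]
eef_rot: [[0.184, 0.975, 0.122], [0.819, -0.221, 0.529], [0.543, 0.002, -0.84]]
contact_force: [-0.0, -1.0, 0.0]
opening: 0.0358
grip_force: 0.0
t 12.375 grasp [ 0.5602 -0.2228  0.0898] in box mm [-35.5028  -3.139   83.8395] z [ 0.122   0.5288 -0.8399] q [-47.8494  36.1362  84.889   26.8501  80.379  -44.7609] F [-0.0165 -1.0178  0.04  ] 0.03584600628050591 0.0
turn [0.1039 0.1343 0.0971] then shift cm [ 0.0409 -0.1173  5.7279] | shift-first [ 0.0546 -0.1276  5.7276]
```

```bash
python3 -m pendant '[{"offset":[0,-0.1,1.5],"dr":[0,0,0],"hand":3.6},{"offset":[0,0,1.5],"dr":[0,0,0],"hand":3.6},{"offset":[0.04,0,1.5],"dr":[0,0,0],"hand":3.6},{"offset":[0,0,1.0],"dr":[0,0,0],"hand":3.6},{"offset":[0,0,0],"dr":[0,0,0],"hand":3.6}]'
python3 -c "
from h import *
state();plan(B-.004*xb-.002*yb+Z*.036,YAW,33)"
```

```text
clock: 13.0
position: [0.5674, -0.1832, 0.0264]
eef_rot: [[0.187, 0.975, 0.121], [0.818, -0.223, 0.53], [0.544, 0.0, -0.839]]
contact_force: [-0.4, -0.3, 0.3]
opening: 0.0358
grip_force: 0.0
t 13.0 grasp [ 0.5651 -0.1932  0.0422] in box mm [-5.496  -1.3508 36.1538] z [ 0.1211  0.5304 -0.839 ] q [-45.7339  38.5232  88.7056  28.3551  74.1865 -45.9741] F [-0.3798 -0.2919  0.3371] 0.03577448109713023 0.0
turn [ 0.0346  0.0393 -0.0475] then shift cm [0.1184 0.0638 0.0944] | shift-first [0.1185 0.0636 0.0943]
```

```bash
python3 -m pendant '[{"offset":[0.1,0.06,0.05],"dr":[0,0,0],"hand":3},{"offset":[0,0,0],"dr":[0,0,0],"hand":2},{"offset":[0,0,0],"dr":[0,0,0],"hand":1.8},{"offset":[0,0,0],"dr":[0,0,0],"hand":1.8},{"offset":[0,0,0],"dr":[0,0,0],"hand":1.8}]'
python3 -c "
from h import *
state()"
```

```text
clock: 13.62
position: [0.5686, -0.1835, 0.0278]
eef_rot: [[0.186, 0.975, 0.123], [0.819, -0.223, 0.529], [0.543, 0.002, -0.84]]
contact_force: [-2.4, -1.7, 3.1]
opening: 0.0237
grip_force: 30.0
t 13.625 grasp [ 0.5663 -0.1934  0.0436] in box mm [-5.488  -2.5889 37.6171] z [ 0.1229  0.5289 -0.8398] q [-45.6787  38.4163  88.6057  28.3837  74.2094 -45.8776] F [-2.4134 -1.7499  3.1276] 0.023713310568475247 30.000946819782257
```

```bash
python3 -m pendant '[{"offset":[0.2,0,-0.8],"dr":[0,0,0],"hand":1.8},{"offset":[0.36,0,-1.36],"dr":[0,0,0],"hand":1.8},{"offset":[0.36,0,-1.36],"dr":[0,0,0],"hand":1.8},{"offset":[0,0,-2],"dr":[0,0,0],"hand":1.8},{"offset":[0,0,-3],"dr":[0,0,0],"hand":1.8},{"offset":[0,0,-3],"dr":[0,0,0],"hand":1.8},{"offset":[0,0,-3],"dr":[0,0,0],"hand":1.8},{"offset":[0,0,-3],"dr":[0,0,0],"hand":1.8},{"offset":[0,0,0],"dr":[0,0,0],"hand":1.8}]'
python3 -c "
from h import *
state();plan([.557,.1935,.0824],105.5,33,.2)"
```

```text
clock: 14.75
position: [0.5495, -0.2706, 0.1818]
eef_rot: [[0.186, 0.974, 0.126], [0.821, -0.225, 0.525], [0.54, 0.006, -0.842]]
contact_force: [-0.0, 0.1, -2.4]
opening: 0.0235
grip_force: 30.0
t 14.75 grasp [ 0.5471 -0.2804  0.1977] in box mm [-94.5819  -3.1492 191.6682] z [ 0.1264  0.5252 -0.8416] q [-51.959   32.2949  74.8171  25.1064  94.1993 -41.9995] F [-0.0127  0.1486 -2.3961] 0.023509533872292473 29.99964863061905
turn [ 15.7391   0.389  -23.7408] then shift cm [31.919  13.1248 14.4661] | shift-first [33.751  -4.9545 15.3844]
```

```bash
python3 -m pendant '[{"offset":[2.43,0,-3.8],"dr":[0,0,0],"hand":1.8},{"offset":[2.43,0,-3.8],"dr":[0,0,0],"hand":1.8},{"offset":[2.43,0,-3.8],"dr":[0,0,0],"hand":1.8},{"offset":[2.43,0,-3.8],"dr":[0,0,0],"hand":1.8},{"offset":[0,0,0],"dr":[5.25,0.13,-7.9],"hand":1.8},{"offset":[0,0,0],"dr":[5.25,0.13,-7.9],"hand":1.8},{"offset":[0,0,0],"dr":[5.25,0.13,-7.9],"hand":1.8},{"offset":[0,0,0],"dr":[0,0,0],"hand":1.8}]'
python3 -c "
from h import *
state();plan([.557,.1935,.0824],105.5,33,.25);plan([.557,.1935,.0824],105.5,33,.12)"
```

```text
clock: 15.75
position: [0.5497, -0.2679, 0.3577]
eef_rot: [[-0.223, 0.963, -0.152], [0.804, 0.27, 0.53], [0.551, -0.004, -0.834]]
contact_force: [-0.8, -1.3, -2.4]
opening: 0.0231
grip_force: 30.0
t 15.75 grasp [ 0.5525 -0.2779  0.3734] in box mm [-90.9071  -7.8474 367.3844] z [-0.1521  0.53   -0.8342] q [-45.7318  37.3082  42.3827  19.5844 128.8393 -52.8406] F [-0.8425 -1.2781 -2.4482] 0.023105643464903177 29.998696446418762
turn [-0.2798 -0.463  -0.0031] then shift cm [22.1321 13.0389 24.0786] | shift-first [21.9377 13.1556 24.1927]
turn [-0.2798 -0.463  -0.0031] then shift cm [22.1321 13.0389 37.0786] | shift-first [21.8327 13.219  37.1921]
```

```bash
python3 -m pendant '[{"offset":[2.46,1.45,2.68],"dr":[-0.3,-0.5,0],"hand":1.8},{"offset":[2.46,1.45,2.68],"dr":[0,0,0],"hand":1.8},{"offset":[2.46,1.45,2.68],"dr":[0,0,0],"hand":1.8},{"offset":[2.46,1.45,2.68],"dr":[0,0,0],"hand":1.8},{"offset":[2.46,1.45,2.68],"dr":[0,0,0],"hand":1.8},{"offset":[2.46,1.45,2.68],"dr":[0,0,0],"hand":1.8},{"offset":[2.46,1.45,2.68],"dr":[0,0,0],"hand":1.8},{"offset":[2.46,1.45,2.68],"dr":[0,0,0],"hand":1.8},{"offset":[2.46,1.45,2.68],"dr":[0,0,0],"hand":1.8},{"offset":[0,0,0],"dr":[0,0,0],"hand":1.8}]'
python3 - <<'E'
from h import *
state();plan([.557,.1935,.0824],105.5,33,.12);plan([.557,.1935,.0824],105.5,33,.05)
a=bot.camera("top")["frame"][140:280,150:320];b=bot.camera("side")["frame"][160:300,210:380]
cv2.imwrite("pics/c4.png",cv2.resize(np.hstack([a,b])[:,:,::-1],(800,330),interpolation=cv2.INTER_CUBIC))
E
```

```text
clock: 17.0
position: [0.5885, 0.0738, 0.2771]
eef_rot: [[-0.222, 0.964, -0.144], [0.809, 0.265, 0.524], [0.543, -0.0, -0.839]]
contact_force: [0.5, -0.4, -1.6]
opening: 0.0233
grip_force: 30.0
t 17.0 grasp [0.5912 0.064  0.2929] in box mm [251.0254  30.1351 286.876 ] z [-0.1441  0.524  -0.8394] q [-20.2405  25.4315  72.6209  26.7742 101.2921 -34.8207] F [ 0.4558 -0.4151 -1.5552] 0.023279859750396183 29.99971479177475
turn [ 0.0647  0.0815 -0.1187] then shift cm [-0.2248  0.1613 12.9487] | shift-first [-0.2061  0.1471 12.9491]
turn [ 0.0647  0.0815 -0.1187] then shift cm [-0.2248  0.1613 19.9487] | shift-first [-0.1961  0.1392 19.9491]
```

View pics/c4.png

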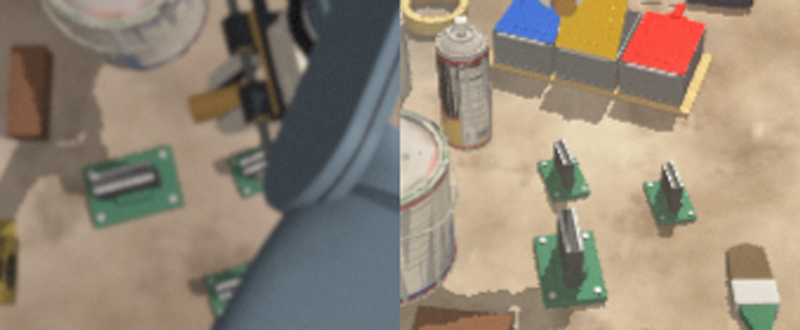

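The pin is held, with its left end at crop (190,106). The rest is in the clear, its rods at about crop (124,182). I'll overlay the model on the rest before lowering.

Run:
```python
from h import *
C=np.array([.557,.1935,0])
def poly(c,yaw,l,w,z,C=C):
    x=np.array([np.cos(np.radians(yaw)),np.sin(np.radians(yaw)),0]);y=np.cross(Z,x)
    return proj(c,[C+x*a*l/2+y*b*w/2+Z*z for a,b in((1,1),(1,-1),(-1,-1),(-1,1))])
out=[]
for n,(u,v) in(("top",(172,192)),("side",(255,238))):
    c=bot.camera(n);s=6;w,h=66,60
    im=cv2.resize(c["frame"][v:v+h,u:u+w,::-1],(w*s,h*s),interpolation=cv2.INTER_CUBIC)
    for q,col in((poly(c,105.5,.1,.07,.01),(0,0,255)),(poly(c,105.5,.064,.02,.072),(0,255,255))):
        cv2.polylines(im,[np.int32((q-[u,v]+.5)*s)],True,col,1)
    out.append(im)
cv2.imwrite("pics/c5.png",np.hstack(out))
o=bot.get_obs();c=bot.camera("top")
h=cv2.cvtColor(c["frame"],cv2.COLOR_RGB2HSV)[172:200,225:262];m=cv2.inRange(h,(8,90,60),(24,255,255));n,l,s,ce=cv2.connectedComponentsWithStats(m)
print(s,ce)
g=o["position"]-np.array(o["eef_rot"])[:,2]*HP;print("grasp px",proj(c,g),"pin ends",proj(c,[g+k*np.array(o["eef_rot"])@[np.cos(np.radians(33)),0,np.sin(np.radians(33))] for k in(.03,-.03)]))
```

```text
[[  0   0  37  28 775]
 [  7   2  23  17 255]
 [ 34  17   3   2   6]] [[17.9342 14.4542]
 [17.8    10.5059]
 [35.     17.5   ]]
grasp px [[249.7541 179.7234]] pin ends [[234.5541 183.4482]
 [264.9312 176.0041]]
```

View pics/c5.png

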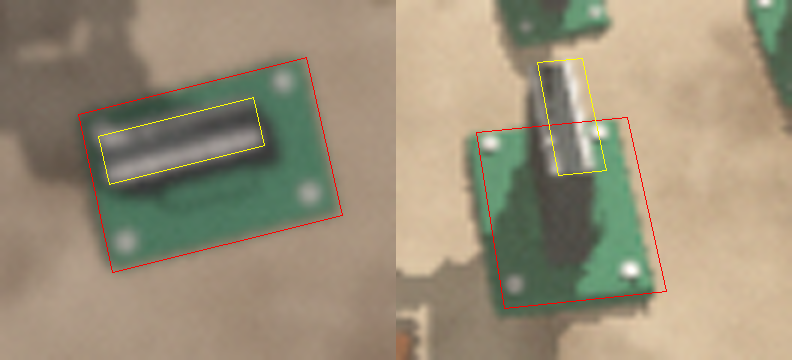

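The overlay fits the top view. The side view puts the rest about 3 mm further in +x, which agrees with the bias seen on the box, so I'm using (0.560, 0.1945). The pin sits about 2 mm ahead of the grasp point.

```bash
python3 -c "
from h import *
plan([.5605,.1926,.0824],105.5,33,.05)"
python3 -m pendant '[{"offset":[-0.06,0.08,3.3],"dr":[0,0,0],"hand":1.8},{"offset":[-0.06,0.08,3.3],"dr":[0,0,0],"hand":1.8},{"offset":[-0.06,0.08,3.3],"dr":[0,0,0],"hand":1.8},{"offset":[-0.06,0.08,3.3],"dr":[0,0,0],"hand":1.8},{"offset":[-0.06,0.08,3.3],"dr":[0,0,0],"hand":1.8},{"offset":[0,0.05,2.5],"dr":[0,0,0],"hand":1.8},{"offset":[0,0,0],"dr":[0,0,0],"hand":1.8}]'
python3 -c "
from h import *
state();plan([.5605,.1926,.0824],105.5,33);
R=frame(105.5,33);print(R.T@[0,0,-1])"
```

```text
turn [ 0.2189  0.2169 -0.1489] then shift cm [-0.0612  0.4333 20.1419] | shift-first [ 0.0161  0.3564 20.1435]
clock: 18.12
position: [0.5668, 0.169, 0.1151]
eef_rot: [[-0.222, 0.964, -0.145], [0.81, 0.265, 0.523], [0.543, -0.002, -0.84]]
contact_force: [0.1, -0.7, -1.6]
opening: 0.0234
grip_force: 30.0
t 18.125 grasp [0.5695 0.1591 0.1309] in box mm [339.0327  72.3909 124.8804] z [-0.1452  0.5233 -0.8397] q [-12.411   30.146   89.1142  29.2523  79.1307 -38.1157] F [ 0.1151 -0.6664 -1.6139] 0.02340048289613858 29.999651312828064
turn [-0.0039  0.1052 -0.1614] then shift cm [0.2689 0.0249 5.953 ] | shift-first [0.2799 0.0246 5.9525]
[-0.5446  0.      0.8387]
```

```bash
python3 -m pendant '[{"offset":[0.27,0.01,1.7],"dr":[0,0,0],"hand":1.8},{"offset":[0.27,0.01,1.7],"dr":[0,0,0],"hand":1.8},{"offset":[0.27,0,1.7],"dr":[0,0,0],"hand":1.8},{"offset":[0,0,0],"dr":[0,0,0],"hand":1.8}]'
python3 - <<'E'
from h import *
state();plan([.5605,.1926,.0824],105.5,33)
o=bot.get_obs();R=np.array(o["eef_rot"]);g=o["position"]-R[:,2]*HP
x=R@[np.cos(np.radians(33)),0,np.sin(np.radians(33))];y=R[:,1];C=np.array([.560,.1945,0]);ra=np.radians(105.5);xr=np.array([np.cos(ra),np.sin(ra),0]);yr=np.cross(Z,xr)
out=[]
for n,(u,v) in(("top",(172,190)),("side",(250,225))):
    c=bot.camera(n);s=6;w,h=66,66
    im=cv2.resize(c["frame"][v:v+h,u:u+w,::-1],(w*s,h*s),interpolation=cv2.INTER_CUBIC)
    for P,col in(([C+xr*a*.032+yr*b*.01+Z*.072 for a,b in((1,1),(1,-1),(-1,-1),(-1,1))],(0,255,255)),([g+x*(.002+a*.03)+y*b*.012 for a,b in((1,1),(1,-1),(-1,-1),(-1,1))],(255,0,255))):
        cv2.polylines(im,[np.int32((proj(c,P)-[u,v]+.5)*s)],True,col,1)
    out.append(im)
cv2.imwrite("pics/c6.png",np.hstack(out))
E
```

```text
clock: 18.62
position: [0.5575, 0.2035, 0.0767]
eef_rot: [[-0.224, 0.964, -0.146], [0.809, 0.267, 0.523], [0.543, -0.001, -0.84]]
contact_force: [-0.3, 0.3, -2.0]
opening: 0.0235
grip_force: 30.0
t 18.625 grasp [0.5603 0.1937 0.0925] in box mm [370.6437  89.0442  86.4954] z [-0.1456  0.5229 -0.8398] q [ -9.3543  32.0128  92.3388  30.9063  73.4335 -38.5413] F [-0.3444  0.3037 -1.9837] 0.02348292281730768 29.999628961086273
turn [-0.0314  0.1241 -0.0394] then shift cm [-0.6363 -0.0065  0.7879] | shift-first [-0.6346 -0.0056  0.7893]
```

View pics/c6.png

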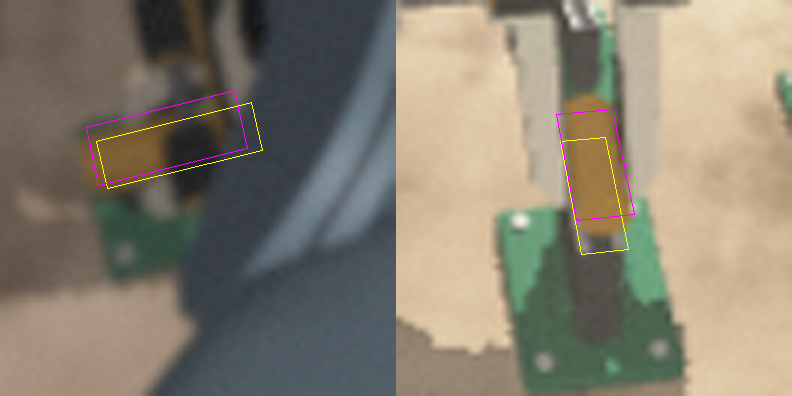

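Both views show the pin over the rods, and its outline matches the +2 mm model. The rods' near end at about (605,250) matches too. Lowering.

```bash
python3 -m pendant '[{"offset":[-0.3,0,0.35],"dr":[0,0,0],"hand":1.8},{"offset":[-0.22,0,0.3],"dr":[0,0,0],"hand":1.8},{"offset":[-0.08,0,0.12],"dr":[0,0,0],"hand":1.8},{"offset":[0,0,0],"dr":[0,0,0],"hand":1.8}]'
python3 -c "
from h import *
state();plan([.5605,.1926,.0824],105.5,33)"
```

```text
clock: 19.23
position: [0.5598, 0.2014, 0.0684]
eef_rot: [[-0.224, 0.964, -0.141], [0.81, 0.265, 0.523], [0.542, 0.003, -0.841]]
contact_force: [0.4, -0.7, 1.1]
opening: 0.0235
grip_force: 30.0
t 19.225 grasp [0.5625 0.1916 0.0842] in box mm [369.1101  86.4427  78.2293] z [-0.1414  0.523  -0.8405] q [ -9.5398  32.6668  92.5518  31.0709  72.5453 -39.1872] F [ 0.3501 -0.7146  1.0562] 0.023531478754734606 30.000106394290924
turn [ 0.1989  0.1944 -0.0241] then shift cm [ 0.0329 -0.1704  0.2354] | shift-first [ 0.0336 -0.1712  0.2346]
```

```bash
python3 -m pendant '[{"offset":[-0.03,0,0.04],"dr":[0,0,0],"hand":1.8},{"offset":[0,0,0],"dr":[0,0,0],"hand":2.4},{"offset":[0,0,0],"dr":[0,0,0],"hand":2.6},{"offset":[0,0,0],"dr":[0,0,0],"hand":3.2},{"offset":[0,0,0],"dr":[0,0,0],"hand":4},{"offset":[0,0,0],"dr":[0,0,0],"hand":4}]'
python3 -c "
from h import *
state()"
```

```text
clock: 19.98
position: [0.559, 0.2015, 0.0674]
eef_rot: [[-0.224, 0.964, -0.143], [0.81, 0.266, 0.523], [0.542, 0.001, -0.84]]
contact_force: [0.7, -0.1, -0.3]
opening: 0.0394
grip_force: 0.0
t 19.975 grasp [0.5617 0.1917 0.0832] in box mm [369.0365  87.2157  77.2447] z [-0.1431  0.5227 -0.8404] q [ -9.5249  32.7273  92.6227  31.0449  72.507  -39.2181] F [ 0.6817 -0.1369 -0.2774] 0.039407739427800646 0.0
```

```bash
python3 -m pendant '[{"offset":[0,0,-1.5],"dr":[0,0,0],"hand":4},{"offset":[0,0,-3],"dr":[0,0,0],"hand":4},{"offset":[0,0,-4],"dr":[0,0,0],"hand":4},{"offset":[0,0,-4],"dr":[0,0,0],"hand":4},{"offset":[0,0,-4],"dr":[0,0,0],"hand":4},{"offset":[1.9,0,-2.8],"dr":[0,0,0],"hand":4},{"offset":[1.9,0,-2.8],"dr":[0,0,0],"hand":4},{"offset":[1.9,0,-2.8],"dr":[0,0,0],"hand":4},{"offset":[1.9,0,-2.8],"dr":[0,0,0],"hand":4},{"offset":[0,0,0],"dr":[0,0,0],"hand":4}]'
python3 - <<'E'
from h import *
state();plan(B-.006*xb-.0022*yb+.1765*Z,YAW,-47,.2)
C=np.array([.560,.1945,0]);ra=np.radians(105.5);xr=np.array([np.cos(ra),np.sin(ra),0]);yr=np.cross(Z,xr)
out=[]
for n,(u,v) in(("top",(172,190)),("side",(250,225))):
    c=bot.camera(n);s=6;w,h=66,66
    im=cv2.resize(c["frame"][v:v+h,u:u+w,::-1],(w*s,h*s),interpolation=cv2.INTER_CUBIC)
    for l,k,z,col in((.032,.01,.072,(0,255,255)),(.03,.012,.0824,(255,0,255))):
        P=[C+xr*a*l+yr*b*k+Z*z for a,b in((1,1),(1,-1),(-1,-1),(-1,1))]
        cv2.polylines(im,[np.int32((proj(c,P)-[u,v]+.5)*s)],True,col,1)
    out.append(im)
cv2.imwrite("pics/c7.png",np.hstack(out))
E
```

```text
clock: 21.22
position: [0.5825, 0.1176, 0.3451]
eef_rot: [[-0.228, 0.964, -0.137], [0.811, 0.266, 0.521], [0.539, 0.008, -0.842]]
contact_force: [0.2, 0.1, -1.3]
opening: 0.0402
grip_force: 0.0
t 21.225 grasp [0.5851 0.1078 0.361 ] in box mm [292.4633  45.8273 354.9519] z [-0.1369  0.5211 -0.8424] q [-16.6458  22.1783  68.118   28.6    106.0283 -28.1359] F [ 0.2394  0.0602 -1.3192] 0.040182029394741955 0.0
turn [  4.2877 -77.9847  30.2673] then shift cm [-9.075   5.2708 15.4555] | shift-first [-17.1739  -3.6504  -6.3829]
```

View pics/c7.png

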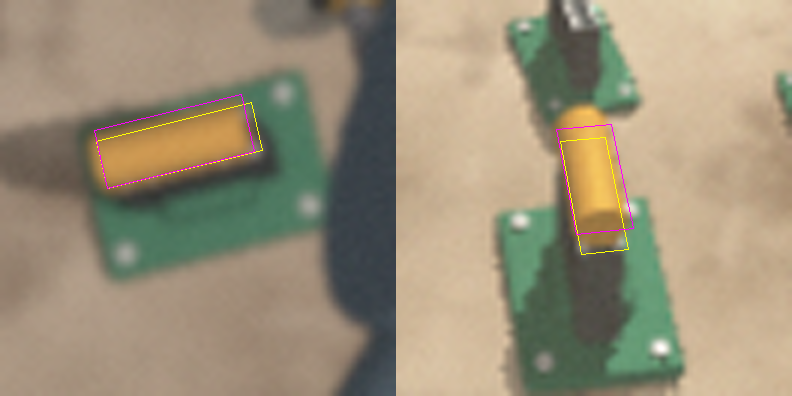

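The pin lies on both rods, at top crop (92–247, 155) and side crop (560–628, 105–245). I'll check the lengthwise centring by fitting the outline.

```bash
cat > fit.py <<'E'
from h import *
from scipy.optimize import minimize
ra=np.radians(105.5);xr=np.array([np.cos(ra),np.sin(ra),0]);yr=np.cross(Z,xr)
th=np.linspace(0,2*np.pi,40)
S=4
def sil(c,pts,u,v,w,h):
    m=np.zeros((h*S,w*S),np.uint8);cv2.fillConvexPoly(m,cv2.convexHull(np.int32(np.round((proj(c,pts)-[u,v]+.5)*S))),1);return m
def cyl(p):
    C=np.array([p[0],p[1],.0824]);return np.array([C+xr*a+.012*(np.cos(t)*yr+np.sin(t)*Z) for a in(-.03,.03) for t in th])
def foot(p):
    C=np.array([p[0],p[1],0]);return np.array([C+xr*a*.05+yr*b*.035+Z*z for a in(1,-1) for b in(1,-1) for z in(0,.01)])
for n,(u,v) in(("top",(172,190)),("side",(250,225))):
    w=h=66;c=bot.camera(n);hsv=cv2.cvtColor(cv2.resize(c["frame"][v:v+h,u:u+w],None,fx=S,fy=S,interpolation=cv2.INTER_CUBIC),cv2.COLOR_RGB2HSV)
    br=cv2.inRange(hsv,(8,130,90),(26,255,255))>0
    n_,l,s,_=cv2.connectedComponentsWithStats(br.astype(np.uint8));br=l==1+np.argmax(s[1:,4])
    gr=cv2.inRange(hsv,(50,60,30),(95,255,255))>0
    n_,l,s,_=cv2.connectedComponentsWithStats(gr.astype(np.uint8));k=1+np.argmax(s[1:,4]);hu=np.zeros_like(l,np.uint8)
    cv2.fillConvexPoly(hu,cv2.convexHull(np.argwhere(l==k)[:,::-1].astype(np.int32)),1)
    for nm,m,f in(("pin",br,cyl),("foot",hu>0,foot)):
        best=min(((np.sum((sil(c,f((x,y)),u,v,w,h)>0)!=m),x,y) for x in np.arange(.550,.572,.001) for y in np.arange(.184,.206,.001)))
        print(n,nm,best,m.sum(),"along",np.dot(best[1:],xr[:2])*1000,"across",np.dot(best[1:],yr[:2])*1000)
E
python3 fit.py
```

```text
top pin (np.int64(899), np.float64(0.558), np.float64(0.197)) 3506 along 40.71618543043139 across -590.3517529778283
top foot (np.int64(5474), np.float64(0.56), np.float64(0.195)) 12241 along 38.25444777185763 across -591.744537132089
side pin (np.int64(663), np.float64(0.561), np.float64(0.192)) 2896 along 35.096318036153505 across -591.9064524570628
side foot (np.int64(6122), np.float64(0.557), np.float64(0.20500000000000002)) 6772 along 48.69246743217863 across -591.5260295332457
```

Run:
```python
import re
s=open('fit.py').read().split("for n,(u,v)")[0];exec(s)
from scipy.ndimage import map_coordinates
for n,C in(("top",(.557,.194)),("side",(.560,.1945))):
    c=bot.camera(n);f=c["frame"].astype(float)
    hsv=cv2.cvtColor(c["frame"],cv2.COLOR_RGB2HSV)
    def prof(line,chan):
        q=proj(c,line);return np.array([map_coordinates(chan,[q[:,1],q[:,0]],order=1)])[0]
    a=np.arange(-46,47,2)/1000
    # along the pin's top line (z=.094), R-B
    L=np.array([[C[0],C[1],.0944]+xr*k for k in a]);print(n,"pin top R-B");print(np.c_[a*1000,prof(L,f[:,:,0]-f[:,:,2])].astype(int).tolist())
    # foot: green excess G-R along foot axis dir at both sides of bar
    a=np.arange(-66,67,2)/1000
    for b in(-.028,.028):
        L=np.array([[C[0],C[1],.010]+xr*k+yr*b for k in a]);print("foot",b,np.c_[a*1000,prof(L,f[:,:,1]-f[:,:,0])].astype(int).tolist())
```

```text
top pin top R-B
[[-46, -17], [-44, -17], [-42, -17], [-40, -14], [-38, -10], [-36, -1], [-34, 17], [-32, 45], [-30, 81], [-28, 105], [-26, 117], [-24, 121], [-22, 120], [-20, 122], [-18, 121], [-16, 122], [-14, 123], [-12, 122], [-10, 123], [-8, 121], [-6, 121], [-4, 121], [-2, 122], [0, 122], [2, 121], [4, 121], [6, 121], [8, 122], [10, 122], [12, 121], [14, 121], [16, 121], [18, 121], [20, 121], [22, 120], [24, 119], [26, 119], [28, 107], [30, 79], [32, 46], [34, 23], [36, 19], [38, 23], [40, 24], [42, 23], [44, 23], [46, 24]]
foot -0.028 [[-66, -20], [-64, -21], [-62, -21], [-60, -21], [-58, -20], [-56, -20], [-54, -19], [-52, -13], [-50, -2], [-48, 14], [-46, 26], [-44, 27], [-42, 17], [-40, 8], [-38, 4], [-36, 8], [-34, 19], [-32, 31], [-30, 37], [-28, 39], [-26, 38], [-24, 33], [-22, 18], [-20, 2], [-18, -12], [-16, -20], [-14, -21], [-12, -21], [-10, -20], [-8, -20], [-6, -21], [-4, -21], [-2, -21], [0, -22], [2, -22], [4, -22], [6, -22], [8, -23], [10, -24], [12, -27], [14, -28], [16, -28], [18, -27], [20, -27], [22, -27], [24, -27], [26, -28], [28, -28], [30, -29], [32, -29]
[... 2145 characters left out ...]
, -23], [-64, -23], [-62, -23], [-60, -22], [-58, -23], [-56, -25], [-54, -21], [-52, -14], [-50, 8], [-48, 34], [-46, 31], [-44, 30], [-42, 27], [-40, 33], [-38, 46], [-36, 52], [-34, 54], [-32, 53], [-30, 53], [-28, 52], [-26, 52], [-24, 52], [-22, 51], [-20, 52], [-18, 52], [-16, 52], [-14, 53], [-12, 53], [-10, 53], [-8, 52], [-6, 52], [-4, 52], [-2, 52], [0, 53], [2, 53], [4, 51], [6, 50], [8, 50], [10, 51], [12, 51], [14, 52], [16, 52], [18, 52], [20, 51], [22, 51], [24, 52], [26, 52], [28, 51], [30, 44], [32, 34], [34, 23], [36, 15], [38, 14], [40, 27], [42, 44], [44, 45], [46, 42], [48, 34], [50, 24], [52, 13], [54, 2], [56, -7], [58, -16], [60, -19], [62, -21], [64, -23], [66, -22]]
```

The pin is centred on the rest to within about 1 mm in both views. Now I go back to the tab and reverse the opening arc.

```bash
python3 -m pendant '[{"offset":[0,0,-2],"dr":[0.54,-9.75,3.78],"hand":3.6},{"offset":[0,0,-2],"dr":[0.54,-9.75,3.78],"hand":3.6},{"offset":[0,0,0],"dr":[0.54,-9.75,3.78],"hand":3.6},{"offset":[0,0,0],"dr":[0.54,-9.75,3.78],"hand":3.6},{"offset":[0,0,0],"dr":[0.54,-9.75,3.78],"hand":3.6},{"offset":[0,0,0],"dr":[0.54,-9.75,3.78],"hand":3.6},{"offset":[0,0,0],"dr":[0.54,-9.75,3.78],"hand":3.6},{"offset":[0,0,0],"dr":[0.54,-9.75,3.78],"hand":3.6},{"offset":[0,0,0],"dr":[0,0,0],"hand":3.6}]'
python3 -c "
from h import *
state();plan(B-.006*xb-.0022*yb+.1765*Z,YAW,-47,.2);plan(B-.006*xb-.0022*yb+.1765*Z,YAW,-47,.08)"
```

```text
clock: 22.65
position: [0.5868, 0.1026, 0.3716]
eef_rot: [[0.135, 0.976, -0.17], [0.666, -0.217, -0.714], [-0.734, -0.017, -0.679]]
contact_force: [0.2, -0.1, -0.5]
opening: 0.0359
grip_force: 0.0
t 22.65 grasp [0.59   0.116  0.3843] in box mm [301.4894  42.8388 378.3345] z [-0.1703 -0.7139 -0.6792] q [ 20.7499  35.1733  51.8227 -42.7641 116.5658  21.2087] F [ 0.188  -0.1107 -0.4734] 0.03594859804093958 0.0
turn [-0.4543  0.2153  0.8826] then shift cm [-6.2023  4.5187 16.2535] | shift-first [-6.2111  4.552  16.2409]
turn [-0.4543  0.2153  0.8826] then shift cm [-6.2023  4.5187 28.2535] | shift-first [-6.1668  4.6474 28.2404]
```

```bash
python3 -m pendant '[{"offset":[-1.55,1.13,4.06],"dr":[-0.45,0.2,0.9],"hand":3.6},{"offset":[-1.55,1.13,4.06],"dr":[0,0,0],"hand":3.6},{"offset":[-1.55,1.13,4.06],"dr":[0,0,0],"hand":3.6},{"offset":[-1.55,1.13,4.06],"dr":[0,0,0],"hand":3.6},{"offset":[0,0,3],"dr":[0,0,0],"hand":3.6},{"offset":[0,0,3],"dr":[0,0,0],"hand":3.6},{"offset":[0,0,3],"dr":[0,0,0],"hand":3.6},{"offset":[0,0,3],"dr":[0,0,0],"hand":3.6},{"offset":[0,0,0],"dr":[0,0,0],"hand":3.6}]'
python3 -c "
from h import *
state();plan(B-.006*xb-.0022*yb+.1765*Z,YAW,-47)"
```

```text
clock: 23.78
position: [0.5745, -0.1539, 0.2287]
eef_rot: [[0.163, 0.973, -0.162], [0.667, -0.23, -0.709], [-0.727, 0.008, -0.686]]
contact_force: [-0.2, -0.1, 1.2]
opening: 0.0356
grip_force: 0.0
t 23.775 grasp [ 0.5776 -0.1406  0.2416] in box mm [ 48.4965  -1.8521 235.6331] z [-0.1618 -0.709  -0.6864] q [ -0.4204  28.7921  82.3086 -45.5464  84.1998  24.3117] F [-0.2251 -0.0834  1.1952] 0.03559478067844831 0.0
turn [-0.0399 -0.3465 -0.6617] then shift cm [0.5967 0.036  8.0185] | shift-first [0.5486 0.035  8.022 ]
```

```bash
python3 -m pendant '[{"offset":[0.57,0.03,2],"dr":[0,-0.35,-0.6],"hand":3.6},{"offset":[0,0,2],"dr":[0,0,0],"hand":3.6},{"offset":[0,0,2],"dr":[0,0,0],"hand":3.6},{"offset":[0,0,2],"dr":[0,0,0],"hand":3.6},{"offset":[0,0,0],"dr":[0,0,0],"hand":3.6}]'
python3 -c "
from h import *
state();plan(B-.006*xb-.0022*yb+.1765*Z,YAW,-47)"
```

```text
clock: 24.4
position: [0.5637, -0.2061, 0.1692]
eef_rot: [[0.149, 0.976, -0.162], [0.664, -0.22, -0.715], [-0.733, -0.0, -0.68]]
contact_force: [-0.3, -0.2, 0.5]
opening: 0.0363
grip_force: 0.0
t 24.4 grasp [ 0.5668 -0.1927  0.182 ] in box mm [ -4.6588  -2.8776 176.019 ] z [-0.1615 -0.715  -0.6802] q [ -5.0499  30.8712  88.5446 -48.5917  75.5966  26.9345] F [-0.3207 -0.2029  0.4603] 0.03629563930637413 0.0
turn [0.0511 0.1399 0.0787] then shift cm [-0.1221 -0.0694  0.0653] | shift-first [-0.1218 -0.0697  0.0655]
```

Close on the tab, then reverse the arc. The per-row shift for a +5° turn comes from the hinge vector (13.4, -0.3, 1.95 cm).

```bash
python3 -m pendant '[{"offset":[-0.1,-0.05,0.06],"dr":[0,0,0],"hand":3},{"offset":[0,0,0],"dr":[0,0,0],"hand":1.5},{"offset":[0,0,0],"dr":[0,0,0],"hand":0.8},{"offset":[0,0,0],"dr":[0,0,0],"hand":0.8},{"offset":[0,0,0],"dr":[0,0,0],"hand":0.8}]'
python3 -c "
from h import *
state();o=bot.get_obs();R=np.array(o['eef_rot']);
H=B+.058*xb-.0022*yb+.052*Z;h=R.T@(H-o['position']);Q=Ro.from_rotvec([0,5,0],degrees=True).as_matrix();print(h*100,(h-Q@h)*100)"
```

```text
clock: 25.02
position: [0.5634, -0.2064, 0.1709]
eef_rot: [[0.15, 0.976, -0.16], [0.663, -0.22, -0.716], [-0.733, 0.001, -0.68]]
contact_force: [-3.5, 1.1, 1.4]
opening: 0.0114
grip_force: 30.0
t 25.025 grasp [ 0.5664 -0.1929  0.1837] in box mm [ -4.9778  -2.5745 177.7229] z [-0.1602 -0.7157 -0.6798] q [ -5.0582  30.6972  88.5944 -48.6356  75.615   26.8965] F [-3.4503  1.1467  1.3678] 0.01141785108943017 30.00016361474991
[13.5016 -0.039   2.0484] [-0.1271  0.      1.1845]
```

```bash
python3 -m pendant '[{"offset":[-0.13,0,1.18],"dr":[0,5,0],"hand":0.8},{"offset":[-0.13,0,1.18],"dr":[0,5,0],"hand":0.8},{"offset":[-0.13,0,1.18],"dr":[0,5,0],"hand":0.8},{"offset":[-0.13,0,1.18],"dr":[0,5,0],"hand":0.8},{"offset":[-0.13,0,1.18],"dr":[0,5,0],"hand":0.8},{"offset":[-0.13,0,1.18],"dr":[0,5,0],"hand":0.8},{"offset":[-0.13,0,1.18],"dr":[0,5,0],"hand":0.8},{"offset":[-0.13,0,1.18],"dr":[0,5,0],"hand":0.8},{"offset":[-0.13,0,1.18],"dr":[0,5,0],"hand":0.8},{"offset":[0,0,0],"dr":[0,0,0],"hand":0.8}]'
python3 -c "
from h import *
state();o=bot.get_obs();R=np.array(o['eef_rot']);
H=B+.058*xb-.0022*yb+.052*Z;h=R.T@(H-o['position']);Q=Ro.from_rotvec([0,5,0],degrees=True).as_matrix();print(h*100,(h-Q@h)*100)
g=np.array(o['position'])-R[:,2]*HP-H;print(np.degrees(np.arctan2(g[2],-g@xb)))"
```

```text
clock: 26.28
position: [0.5506, -0.2617, 0.0818]
eef_rot: [[0.222, 0.975, -0.008], [0.975, -0.222, -0.031], [-0.032, -0.001, -0.999]]
contact_force: [1.1, 4.8, -2.1]
opening: 0.0119
grip_force: 30.0
t 26.275 grasp [ 0.5507 -0.2611  0.1006] in box mm [-74.9382  -2.3811  94.563 ] z [-0.008  -0.0315 -0.9995] q [-34.8319  27.367   89.7731  -1.9666  62.2183 -21.1138] F [ 1.1313  4.777  -2.1423] 0.011851683286116533 29.99318540096283
[13.4249 -0.0175  1.9429] [-0.1182  0.      1.1774]
17.75358138659901
```

```bash
python3 -m pendant '[{"offset":[-0.12,0,1.18],"dr":[0,5,0],"hand":0.8},{"offset":[-0.12,0,1.18],"dr":[0,5,0],"hand":0.8},{"offset":[-0.12,0,1.18],"dr":[0,5,0],"hand":0.8},{"offset":[-0.04,0,0.4],"dr":[0,1.7,0],"hand":0.8},{"offset":[0,0,0],"dr":[0,0,0],"hand":0.8}]'
python3 -c "
from h import *
state();o=bot.get_obs();R=np.array(o['eef_rot']);
H=B+.058*xb-.0022*yb+.052*Z
g=np.array(o['position'])-R[:,2]*HP-H;print(np.degrees(np.arctan2(g[2],-g@xb)))"
```

```text
clock: 26.9
position: [0.5505, -0.263, 0.0452]
eef_rot: [[0.212, 0.976, 0.056], [0.944, -0.219, 0.248], [0.254, -0.0, -0.967]]
contact_force: [-4.0, 4.9, 10.2]
opening: 0.0113
grip_force: 30.0
t 26.9 grasp [ 0.5495 -0.2676  0.0634] in box mm [-81.6007  -2.6006  57.4104] z [ 0.0556  0.2479 -0.9672] q [-43.7389  33.1415  87.5437  13.6046  67.6222 -37.1903] F [-4.0409  4.9315 10.2452] 0.011313118770468023 29.99829411506653
2.2194581283674175
```

```bash
python3 -m pendant '[{"offset":[0,0,0.15],"dr":[0,0,0],"hand":0.8},{"offset":[0,0,0],"dr":[0,0,0],"hand":0.8}]'
python3 -c "
from h import *
state()"
python3 -m pendant '[{"offset":[0,0,0],"dr":[0,0,0],"hand":2},{"offset":[0,0,0],"dr":[0,0,0],"hand":3.2},{"offset":[0,0,0],"dr":[0,0,0],"hand":3.6},{"offset":[0,0,0],"dr":[0,0,0],"hand":3.6},{"offset":[0,0,-2],"dr":[0,0,0],"hand":3.6},{"offset":[0,0,-4],"dr":[0,0,0],"hand":3.6},{"offset":[0,0,-5],"dr":[0,0,0],"hand":3.6},{"offset":[0,0,-5],"dr":[0,0,0],"hand":3.6},{"offset":[0,0,-5],"dr":[0,0,0],"hand":3.6},{"offset":[0,0,-5],"dr":[0,0,0],"hand":3.6},{"offset":[0,0,0],"dr":[0,0,0],"hand":3.6}]'
python3 - <<'E'
from h import *
state();c=bot.camera("top");t=c["frame"][140:300,130:450,::-1];s=bot.camera("side")["frame"][130:350,200:400,::-1]
im=np.zeros((600,800,3),np.uint8);im[:200,:400]=cv2.resize(t,(400,200));im[:400,:]=cv2.resize(t,(800,400),interpolation=cv2.INTER_CUBIC)
im[400:600,:182]=cv2.resize(s,(182,200));cv2.imwrite("pics/c8.png",im)
for n in("top","side"):
    c=bot.camera(n);print(n,blob(c,20,35,150,120,proj(c,B+Z*.06)[0],.062))
E
```

```text
clock: 27.15
position: [0.5506, -0.263, 0.045]
eef_rot: [[0.211, 0.976, 0.055], [0.945, -0.218, 0.245], [0.252, 0.001, -0.968]]
contact_force: [-7.1, 4.4, 15.6]
opening: 0.0119
grip_force: 30.0
t 27.15 grasp [ 0.5496 -0.2676  0.0632] in box mm [-81.5294  -2.6952  57.1667] z [ 0.0555  0.2454 -0.9678] q [-43.6696  33.1082  87.6091  13.5112  67.4662 -37.1893] F [-7.0787  4.3884 15.5641] 0.011855802221450027 30.001274943351746
clock: 28.52
position: [0.5376, -0.3294, 0.299]
eef_rot: [[0.211, 0.975, 0.063], [0.946, -0.22, 0.238], [0.246, 0.009, -0.969]]
contact_force: [1.3, -0.5, -1.9]
opening: 0.036
grip_force: 0.0
t 28.525 grasp [ 0.5364 -0.3338  0.3173] in box mm [-149.0211   -4.5721  311.254 ] z [ 0.0627  0.2382 -0.9692] q [-48.6325  24.9979  63.8271  11.9495  99.0451 -34.9216] F [ 1.2968 -0.5492 -1.8882] 0.03604404975502827 0.0
top (((562.57763671875, -192.65884399414062), (129.0773162841797, 86.58560943603516), 76.71916961669922), np.int32(1724))
side (((566.5035400390625, -192.3537139892578), (127.05958557128906, 87.4704818725586), 77.59730529785156), np.int32(578))
```

View pics/c8.png

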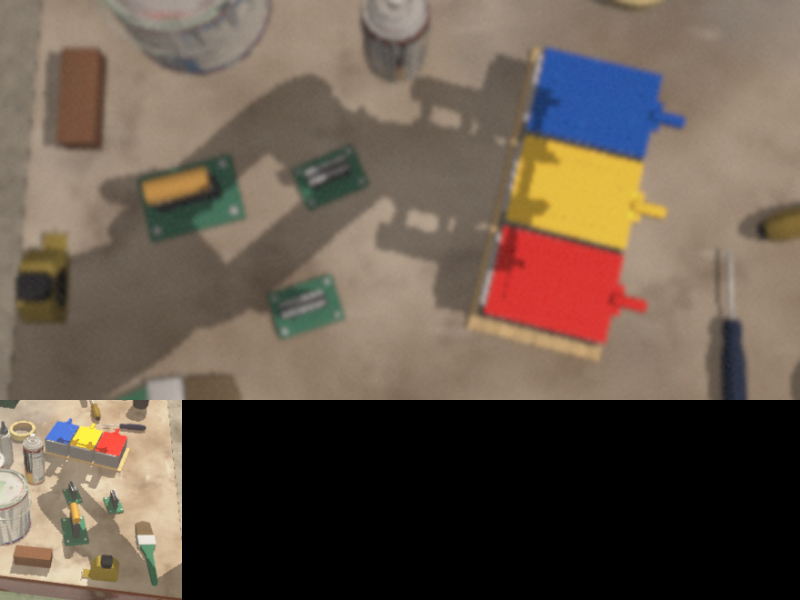

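All three lids are shut: the yellow lid's outline is back to its starting one, and it took about 15 N of downward press. The brass pin lies on the large rest at (178,187). The tape measure, offcut and screwdriver look undisturbed.

```bash
python3 -c "
from rig import bot
print(bot.finish_job())"
```

```text
the job is handed in; nothing more can be done
None
```

I handed the job in at about 29 s: the brass pin lies along the rods of the large green-footed rest, centred to about 1 mm, all three lids are shut, and the tape measure, offcut and screwdriver look undisturbed.

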